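# Unpin the start key and switch on the tube winder's control station

## Task

Pull the hitch clip straight out sideways so that the key in the steel bracket is free, and lay the clip on the bench. Then put the key fully home in the key switch on top of the grey control station and turn it clockwise to its stop, on; leave the key in the switch. Do not disturb the other things on the bench.

Things in the scene. Friction and masses are not known exactly. Their poses are not given: they have to be found in the camera images.
- bracket: Fixed dark steel key bracket: foot plate 70 x 80 x 6 mm, on it a block 40 (x) x 44 (y) mm, top 58 mm above the bench. Origin on the bench under its centre; yaw within 0.4 rad. A slot 9 (x) x 19 (y) mm, open at the top, holds the key's blade. An 8 mm square cross hole runs through the block along x, 40 mm above the bench; the clip goes through it and the key.
- key: Loose key, 60 g, standing in the bracket, bow up, pinned by the clip. Origin on its axis at the underside of its steel flange, 58 mm above the bench at the start; z up along the key, x its thin direction, axes parallel to the bracket's at the start. Flange 24 (x) x 34 (y) x 5 mm high. The key is the same turned half round.
- key_bow (a point): Middle of the key's black plastic bow, the part to grip, 20 mm above the key's origin. The bow is 10 mm thick (x), 32 mm wide (y) and reaches from 5 to 35 mm above the origin; its rounded crown, look only, reaches 41 mm.
- key_tip (a point): Lower end of the key's steel blade, 32 mm below its origin. The blade is 6 (x) x 16 (y) mm for 26 mm below the flange, then 4 x 12 mm to the tip. It has a 9 mm square cross hole along x, 18 mm below the origin.
- clip: Loose bare-metal hitch clip of 5 mm round wire, 30 g, flat and about level (may droop a few degrees), 39 mm above the bench at the start. Origin on its straight leg at the key's axis; x runs along the leg from its tip towards the loop and is the direction to pull; z up. A short tail ends at x = 26, y = -10 mm, outside the block. It slides freely; the tip leaves the block after 55 mm.
- clip_loop (a point): Centre of the clip's loop, 55 mm along x from the clip's origin, outside the block on the bracket's +x side. The loop reaches from x = 36 to 77 mm and is 25 mm wide over the wires (y), with straight parallel sides from x = 42 to 68 mm: pinch across them.
- clip_tip (a point): Free end of the clip's straight leg, at x = -34.5 mm from the clip's origin.
- station: Fixed grey control station, 150 (x) x 160 (y) x 100 mm high, origin on the bench under its centre; yaw within 0.4 rad. On top the key switch (28 mm to -x, 30 mm to +y of the centre), and along the +x side a black push button and two clear lamps, at most 18 mm high, 70 mm or more from the switch's axis. Station and bracket may stand either way round, left or right.
- switch_mouth (a point): Centre of the slot's mouth on the face of the switch's turning steel rotor, 102 mm above the bench, inside a ring 57 mm across. Axes turn with the rotor: z up, x across the slot (9 mm), y along it (19 mm); off, they are parallel to the station's. Slot 36 mm deep. Key home: its flange lies on the rotor's face, key origin at this point, key x along this x, either way round.
- rotor (a joint): Angle of the key switch in rad: 0 off (as at the start), growing clockwise seen from above, to a stop at 1.0 (on). It stays where it is left; turning takes about 0.05 N m. The key has about 0.2 rad of play in the slot before the rotor follows, so the hand must turn about 1.2 to 1.3 rad to reach the stop.
- bracket_top (a point): Centre of the mouth of the bracket's slot, at the top of its block, 58 mm above the bench; the key's origin is here at the start.
- tube_a: Bystander: kraft paper tube standing, 34 mm across, 85 mm tall; origin at the centre of its foot.
- tube_b: Bystander: kraft paper tube lying, 28 mm across, 100 mm long; origin on the bench under its middle.
- tape_roll: Bystander: roll of tape lying flat, 90 mm across, 25 mm high.
- driver: Bystander: screwdriver lying on the bench.
- tin: Bystander: white bowl, 100 mm across, 45 mm high.
- glue: Bystander: closed white bottle, 56 mm across, 120 mm tall.
- brush: Bystander: brush lying on the bench.
- plug_box: Bystander: closed cardboard box 90 x 70 x 50 mm.
Mind the look-alikes: they are no part of the job. What is meant by the key is not blue or turquoise, and is the smaller of those in its own colour.

How it is judged:
By the outcome, as a careful person would: the job done as asked, in the order asked, and still so for the second after the job is handed in, with the robot touching nothing.
It also fails if it takes over 58 s, if anything falls off the work surface, if the arm or the gripper's body presses on something with over 40 N, if the wrist force passes 120 N, or if a joint passes its speed limit or range.

## Robot

A 6-joint arm with a two-finger parallel gripper is mounted at the origin on the work surface. World frame = base frame: x ahead of the robot, y to its left, z up, the work surface at z = 0. Lengths are in m, angles in rad, forces in N, time in s.
With the tool pointing down it reaches from about 0.25 to 0.775 m from the base axis. Payload 4 kg.
Tool frame: the origin (TCP) lies at the very end of the fingers, on their centre line; the grasp point (between the pads) lies 19 mm behind it; y points along the fingers, x is the direction in which the jaws open and shut, and the axes are right-handed (so a half turn about y gives the same grasp; the last joint's range is limited). The gripper opens to 94 mm and grips with 3 to 60 N. Pads are 16 mm wide; open, the fingers measure 119 mm over their backs; the gripper's body (75 mm by 177 mm) begins 78 mm behind the grasp point.
Start: joints at [-1.3, 0.087, 1.371, -0, 1.684, -0.103], TCP at [0.201, -0.512, 0.206] pointing down, gripper open.
Joint ranges: [-3.1, 3.1], [-0.76, 2.03], [0.27, 2.55], [-1.08, 4.22], [0.17, 2.65], [-2.57, 2.57]. Speed limits (rad/s): [2.79, 2.79, 3.14, 3.14, 3.14, 3.14].

## Interface

Orientations are given as [roll, pitch, yaw] about the fixed x, y, z axes, in that order (R = Rz(yaw) Ry(pitch) Rx(roll)).
In Python, from bench import robot gives the robot as it stands.
- The arm moves only by the shell command python3 -m handwheel 'ROWS' [OPENING]. ROWS is JSON, a list of rows, each an object with "delta_pos": the shift along the tool's x, y, z in mm, a list of three; "yaw": the turn about the tool's y in rad. A call has 1 to 12 rows; each row is the pose to reach, as a shift and turn from the pose commanded when the call began, along the tool's axes at that moment; what a row does not reach only later rows make up. A row lasts 1/10 s, in which the tool goes at most 50 mm and 8.59 degrees, less where a joint would pass 70% of its speed; a pose out of reach is approached as far as the arm can. A call with a gripper value outside its range is refused whole. OPENING is the closure in counts, from 0 (fully open) to 255 (shut), set as the call begins (- or left out, the last holds). The fingers move at their own pace and stop on an object; the grip force is fixed at half the most. Time passes only in rows, so rows that repeat a pose let the fingers close. It gives the time, the measured TCP pose, the force and the opening at its end, in the units of the state.
- robot.get_obs(): the state, without advancing time (a new reading comes with each control period).
- robot.snapshot(name): name is "scene" or "top"; returns a dict with "image" (480x640x3 uint8, red, green, blue), "fx", "fy", "cx", "cy" (pixels), "rvec" (rotation vector, rad) and "tvec" (3), from world to camera coordinates, as OpenCV has them. Camera axes: x right, y down, z forward; pixel columns grow to the right and rows downward; lengths in m; the calibration is good to about 2 mm. A picture is of the moment at which its call begins. There is no depth.
- robot.close_job(): hands the job in, once; it reports no verdict.
The state is a dict: "time": time; "joint_positions": joint angles; "qvel": joint speeds; "joint_torque": joint torques, N m; "tool_pos": TCP position; "ee_rot": TCP orientation; "wrist_force": force on the tool from outside, world axes, zero at the start; "wrist_torque": the same for the moment, N m; "width": finger opening in m.
Only numpy, scipy, OpenCV 4.12 (cv2) and the standard library are available. Lean on these libraries where they do the work, as an engineer would, in place of code of your own. Each camera call takes 0.05 s, during which the arm holds its last target.

## Working session

There is one attempt and no reset: what is moved stays moved. The work goes in short steps, Python scripts to look and compute and a shell command to move; the robot and the scene stay as the last step left them, time stands still between calls to the robot, and variables do not carry over. Pictures are saved under pics/ and viewed, and the job is handed in when it is done.

```bash
ls; mkdir -p pics; python3 - <<'E'
from bench import robot
import cv2,pickle
o=robot.get_obs()
print(o)
for n in("scene","top"):
    s=robot.snapshot(n); pickle.dump(s,open(f"{n}0.pkl","wb"))
    cv2.imwrite(f"pics/{n}0.png",s["image"][:,:,::-1])
    print(n,s["fx"],s["fy"],s["cx"],s["cy"],s["rvec"],s["tvec"])
E
```

```text
pics
{'time': 0.0, 'joint_positions': array([-1.30012001e+00,  8.79332393e-02,  1.37223541e+00, -8.37720921e-06,
        1.68360535e+00, -1.03145177e-01]), 'qvel': array([ 0.000277  , -0.00135818, -0.00102799, -0.00100003,  0.00119267,
       -0.0015282 ]), 'joint_torque': array([-1.54945810e-03, -3.40183675e+01, -3.02426648e+01,  7.16732698e-02,
        3.29728425e-02, -1.55224661e-04]), 'tool_pos': array([ 0.20066894, -0.51149647,  0.20432564]), 'ee_rot': array([-1.57058001,  0.00217062, -1.19697553]), 'wrist_force': array([-0.01321233, -0.6088119 , -0.41488062]), 'wrist_torque': array([-0.00500827,  0.03244042,  0.03085949]), 'width': 0.09400800020012039}
scene 615.2649605213355 615.2649605213355 313.71537504949293 242.57762955857126 [ 1.17088761  2.17289028 -1.11596006] [ 0.34107484 -0.22594464  1.86881928]
top 540.6225845662331 540.6225845662331 319.1666899218104 241.62298113212125 [ 2.16887773 -2.19220541  0.10875124] [-0.0330775   0.61000908  1.56629562]
```

View pics/scene0.png

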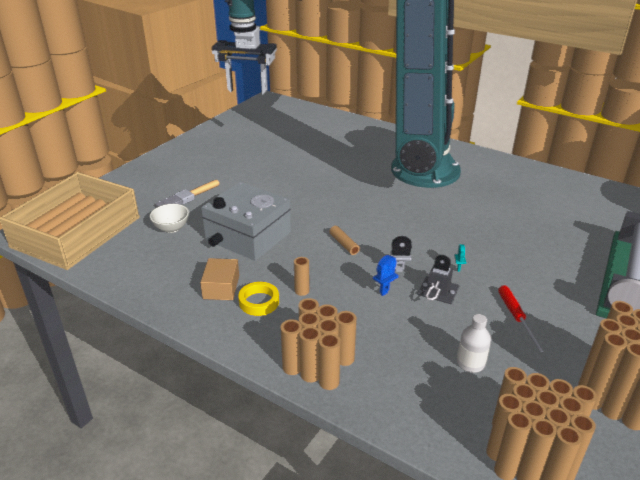

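View pics/top0.png

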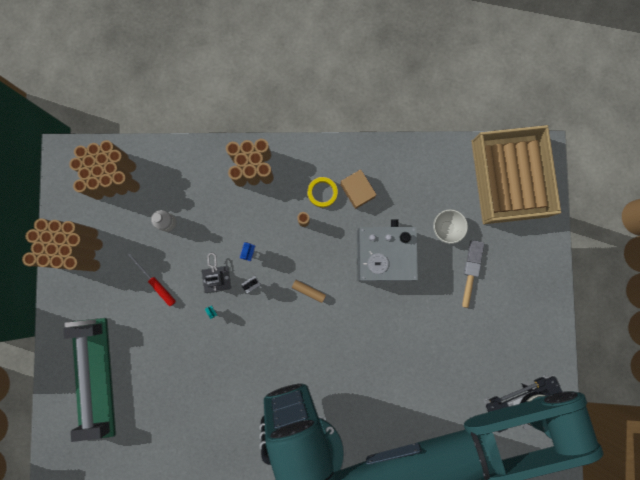

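```bash
python3 - <<'E'
import cv2
t=cv2.imread("pics/top0.png");s=cv2.imread("pics/scene0.png")
cv2.imwrite("pics/a.png",cv2.resize(t[235:325,190:270],None,fx=6.6,fy=6.6,interpolation=cv2.INTER_CUBIC))
cv2.imwrite("pics/b.png",cv2.resize(t[205:295,340:440],None,fx=6.6,fy=6.6,interpolation=cv2.INTER_CUBIC))
cv2.imwrite("pics/c.png",cv2.resize(s[220:315,365:485],None,fx=6.2,fy=6.2,interpolation=cv2.INTER_CUBIC))
cv2.imwrite("pics/d.png",cv2.resize(s[170:260,190:310],None,fx=6.6,fy=6.6,interpolation=cv2.INTER_CUBIC))
E
```

```text
(no output)
```

View pics/a.png

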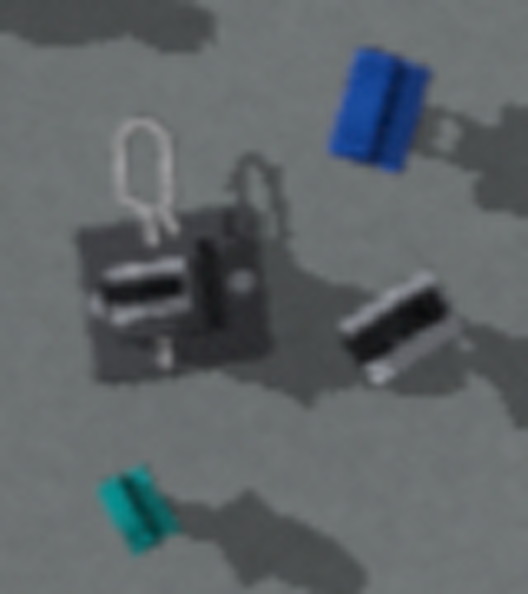

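View pics/b.png

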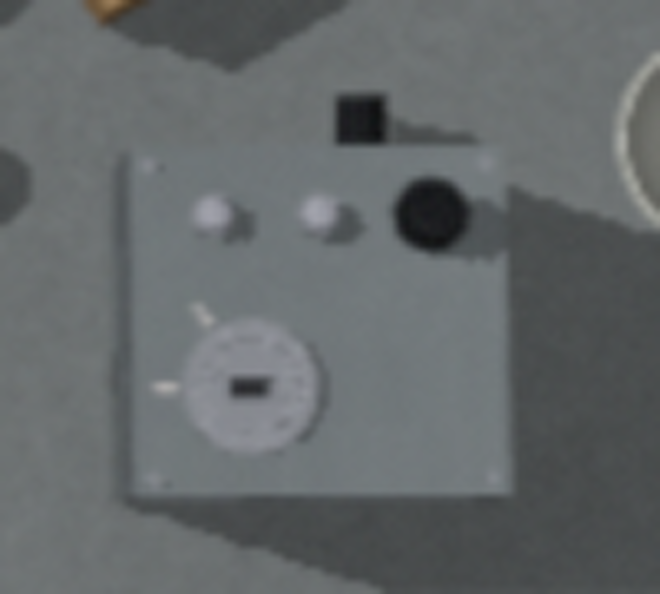

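View pics/c.png

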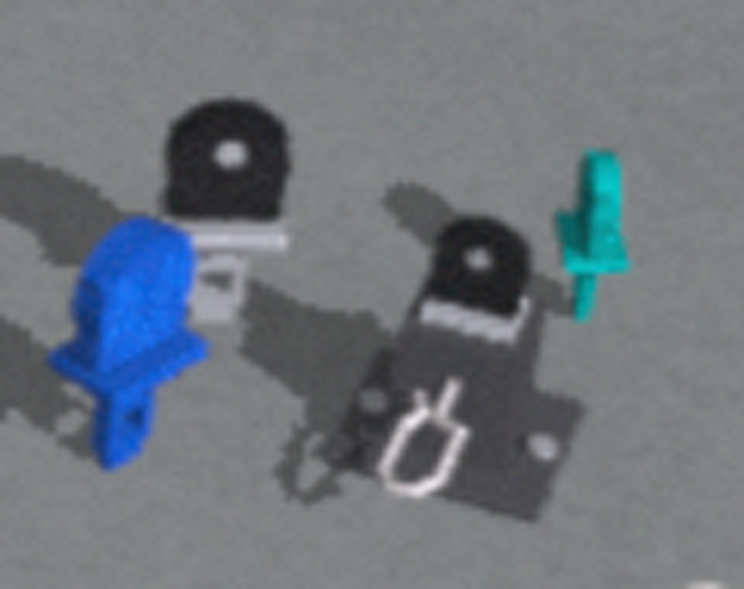

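View pics/d.png

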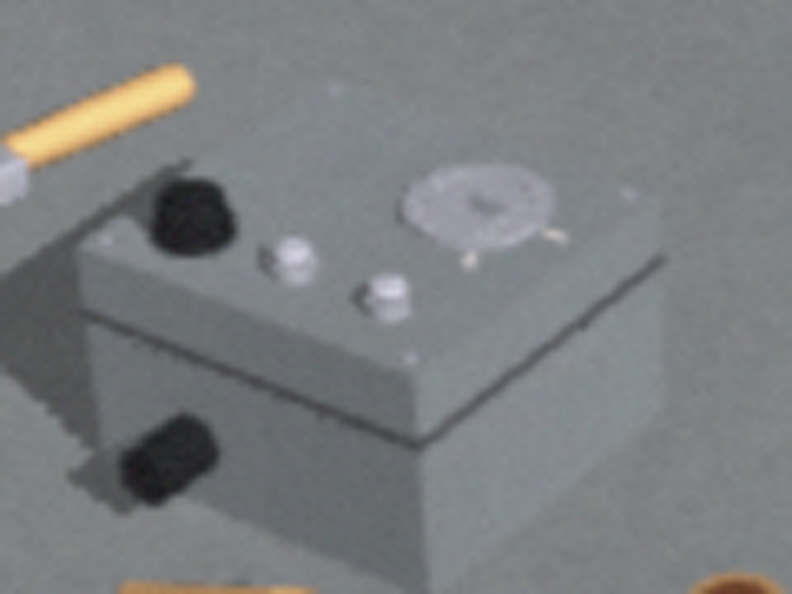

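```bash
cat > h.py <<'E'
import numpy as np,cv2,pickle
from scipy.spatial.transform import Rotation as Ro
def ray(s,p):
    R=cv2.Rodrigues(np.array(s["rvec"],float))[0];t=np.array(s["tvec"],float).ravel()
    d=R.T@np.array([(p[0]-s["cx"])/s["fx"],(p[1]-s["cy"])/s["fy"],1]);return -R.T@t,d/np.linalg.norm(d)
def pl(s,p,z):
    o,d=ray(s,p);return o+d*(z-o[2])/d[2]
def tri(s1,p1,s2,p2):
    o,d=ray(s1,p1);q,e=ray(s2,p2)
    k=np.linalg.lstsq(np.c_[d,-e],q-o,rcond=None)[0];a=o+k[0]*d;b=q+k[1]*e
    return (a+b)/2,np.linalg.norm(a-b)
def un(p,f,off): return ((p[0]+.5)/f-.5+off[0],(p[1]+.5)/f-.5+off[1])
def proj(s,X):
    K=np.array([[s["fx"],0,s["cx"]],[0,s["fy"],s["cy"]],[0,0,1]],float)
    return cv2.projectPoints(np.array(X,float).reshape(-1,3),np.array(s["rvec"],float),np.array(s["tvec"],float),K,None)[0].reshape(-1,2)
E
python3 - <<'E'
from h import *
np.set_printoptions(precision=4,suppress=True)
T=pickle.load(open("top0.pkl","rb"));S=pickle.load(open("scene0.pkl","rb"))
A=lambda p:un(p,6.6,(190,235));B=lambda p:un(p,6.6,(340,205));C=lambda p:un(p,6.2,(365,220));D=lambda p:un(p,6.6,(190,170))
print("plate corners z6")
for p in[(78,230),(252,205),(272,355),(98,383)]:print(pl(T,A(p),.006))
print("clip z39: loop end, left, right sides, leg near, stub far side")
for p in[(143,120),(119,172),(169,168),(152,240),(164,352)]:print(pl(T,A(p),.039))
print("flange corners z63");
for p in[(92,292),(183,258),(190,303),(103,325)]:print(pl(T,A(p),.063))
print("flange z63 scene");
for p in[(428,298),(425,318),(512,340),(528,300)]:print(pl(S,C(p),.063))
print("bow mid z95",pl(T,A((143,287)),.095))
print("scene loop z39")
for p in[(385,472),(412,493),(465,432),(425,425),(457,380)]:print(pl(S,C(p),.039))
print("station corners z100")
for p in[(130,150),(508,148),(512,494),(130,494)]:print(pl(T,B(p),.1))
print("slot z102",pl(T,B((250,387)),.102),pl(T,B((231,387)),.102),pl(T,B((270,386)),.102),"ring",pl(T,B((253,385)),.104),pl(S,D((485,205)),.102))
print("tri slot",tri(T,B((250,387)),S,D((485,205))))
print("station sc corners",[pl(S,D(p),.1) for p in[(415,375),(665,195),(80,248)]])
E
```

```text
plate corners z6
[0.5323 0.3106 0.006 ]
[0.5427 0.2325 0.006 ]
[0.4753 0.2233 0.006 ]
[0.4637 0.3011 0.006 ]
clip z39: loop end, left, right sides, leg near, stub far side
[0.5792 0.2755 0.039 ]
[0.5563 0.2859 0.039 ]
[0.5579 0.2639 0.039 ]
[0.5262 0.2712 0.039 ]
[0.477  0.2656 0.039 ]
flange corners z63
[0.5031 0.2925 0.063 ]
[0.5174 0.2533 0.063 ]
[0.4979 0.2501 0.063 ]
[0.4888 0.2877 0.063 ]
flange z63 scene
[0.516  0.2524 0.063 ]
[0.5272 0.2564 0.063 ]
[0.5219 0.2873 0.063 ]
[0.4974 0.2829 0.063 ]
bow mid z95 [0.5042 0.2645 0.095 ]
scene loop z39
[0.585  0.2704 0.039 ]
[0.5901 0.283  0.039 ]
[0.5498 0.2848 0.039 ]
[0.554  0.2714 0.039 ]
[0.5246 0.2705 0.039 ]
station corners z100
[ 0.6425 -0.1524  0.1   ]
[ 0.6418 -0.3144  0.1   ]
[ 0.494  -0.3121  0.1   ]
[ 0.4958 -0.1498  0.1   ]
slot z102 [ 0.5405 -0.2015  0.102 ] [ 0.5406 -0.1934  0.102 ] [ 0.5409 -0.21    0.102 ] ring [ 0.5413 -0.2025  0.104 ] [ 0.5477 -0.1972  0.102 ]
tri slot (array([ 0.5409, -0.2023,  0.0967]), np.float64(0.0005656671519130652))
station sc corners [array([ 0.6496, -0.1508,  0.1   ]), array([ 0.5022, -0.1465,  0.1   ]), array([ 0.6516, -0.3069,  0.1   ])]
```

```bash
python3 - <<'E'
from h import *
np.set_printoptions(precision=4,suppress=True)
T=pickle.load(open("top0.pkl","rb"));S=pickle.load(open("scene0.pkl","rb"))
A=lambda p:un(p,6.6,(190,235));C=lambda p:un(p,6.2,(365,220))
print("blue top",tri(T,A((385,108)),S,C((145,222))))
print("blue ext",[pl(T,A(p),.09) for p in[(365,48),(430,70),(400,170),(332,152)]])
print("blackbig top",tri(T,A((398,325)),S,C((230,105))))
print("glue top",tri(T,(161,212),S,(479,320)),"px161,219 z.1",pl(T,(161,219),.1))
print("bow top",tri(T,A((143,287)),S,C((480,218))))
print("cam",ray(T,(0,0))[0],ray(S,(0,0))[0])
print("bow pt check",tri(T,A((164,352)),S,C((0,0)))[1])
hole=[pl(S,C(p),.006) for p in[(545,447),(372,400)]];print("plate screws sc",hole,[pl(T,A(p),.006) for p in[(241,281)]])
print("plate corner scene",[pl(S,C(p),.006) for p in[(540,520),(585,410),(335,465)]])
E
```

```text
blue top (array([0.5775, 0.1642, 0.0995]), np.float64(0.006285010683357476))
blue ext [array([0.6055, 0.1712, 0.09  ]), array([0.5958, 0.1433, 0.09  ]), array([0.5531, 0.1562, 0.09  ]), array([0.5611, 0.1852, 0.09  ])]
blackbig top (array([0.4871, 0.1563, 0.0937]), np.float64(0.0006414312038401619))
glue top (array([0.6865, 0.4081, 0.1167]), np.float64(0.013958614849321274)) px161,219 z.1 [0.6716 0.4058 0.1   ]
bow top (array([0.5044, 0.2637, 0.0963]), np.float64(0.0010567319536700596))
cam [ 0.4675 -0.0224  1.6148] [1.562  0.6271 0.9092]
bow pt check 0.16743766341229716
plate screws sc [array([0.5032, 0.2997, 0.006 ]), array([0.5133, 0.2355, 0.006 ])] [array([0.5086, 0.2373, 0.006 ])]
plate corner scene [array([0.5417, 0.3142, 0.006 ]), array([0.4755, 0.3036, 0.006 ]), array([0.5543, 0.2401, 0.006 ])]
```

```bash
cat >> h.py <<'E'
def to(x,y,z,yaw,cur=None):
    """shift (mm, tool axes) and yaw from the current commanded-ish pose"""
    from bench import robot
    o=robot.get_obs();p=np.array(o["tool_pos"]);R=Ro.from_euler("xyz",o["ee_rot"])
    d=R.inv().apply(np.array([x,y,z])-p)*1000
    w=(R.inv()*Ro.from_euler("xyz",[-np.pi/2,0,yaw])).as_rotvec()
    print("t",o["time"],"tcp",p.round(4),"rot",np.round(o["ee_rot"],3),"w",round(o["width"],4),"F",np.round(o["wrist_force"],1),"j6",round(o["joint_positions"][5],2))
    print("delta",d.round(1),"rotvec",w.round(3))
E
python3 -c "
from h import *
to(.557,.2745,.16,-1.433)"
```

```text
t 0.1 tcp [ 0.2007 -0.5115  0.2044] rot [-1.571  0.002 -1.197] w 0.0941 F [-0.3  0.7  0. ] j6 -0.1
delta [-601.6   45.7  618.7] rotvec [ 0.     0.236 -0.002]
```

```bash
python3 -m handwheel '[{"delta_pos":[-30,0,31],"yaw":0.0},{"delta_pos":[-60,0,62],"yaw":0.02},{"delta_pos":[-92,0,94],"yaw":0.04},{"delta_pos":[-125,0,128],"yaw":0.06},{"delta_pos":[-160,0,164],"yaw":0.08},{"delta_pos":[-195,0,200],"yaw":0.1},{"delta_pos":[-230,0,236],"yaw":0.12},{"delta_pos":[-265,0,272],"yaw":0.14},{"delta_pos":[-300,0,308],"yaw":0.16},{"delta_pos":[-335,0,344],"yaw":0.18},{"delta_pos":[-370,0,380],"yaw":0.2},{"delta_pos":[-405,0,416],"yaw":0.22}]' 130
python3 -c "
from h import *
to(.557,.2745,.16,-1.433)"
```

```text
time: 1.3
tool_pos: [0.4397, 0.0175, 0.2052]
ee_rot: [-1.571, -0.0, -1.418]
wrist_force: [1.1, -0.4, -0.3]
width: 0.0458
t 1.3 tcp [0.4397 0.0175 0.2052] rot [-1.571 -0.    -1.418] w 0.0458 F [ 1.1 -0.4 -0.3] j6 1.33
delta [-236.1   45.2  155.2] rotvec [-0.     0.015  0.   ]
```

```bash
python3 -m handwheel '[{"delta_pos":[-40,5,26],"yaw":0.015},{"delta_pos":[-80,12,52],"yaw":0.015},{"delta_pos":[-120,20,78],"yaw":0.015},{"delta_pos":[-160,28,104],"yaw":0.015},{"delta_pos":[-195,36,128],"yaw":0.015},{"delta_pos":[-222,42,146],"yaw":0.015},{"delta_pos":[-236,45,155],"yaw":0.015},{"delta_pos":[-236,45,155],"yaw":0.015},{"delta_pos":[-236,45,155],"yaw":0.015}]'
python3 - <<'E'
from h import *
from bench import robot
to(.557,.2745,.1,-1.433)
for n in("scene","top"):
    s=robot.snapshot(n); pickle.dump(s,open(f"{n}1.pkl","wb"))
    i=s["image"][:,:,::-1]
    c=i[190:310,360:500] if n=="scene" else i[220:320,170:290]
    cv2.imwrite(f"pics/{n}1.png",cv2.resize(c,None,fx=5,fy=5,interpolation=cv2.INTER_CUBIC))
    print(n,proj(s,robot.get_obs()["tool_pos"]))
E
```

```text
time: 2.2
tool_pos: [0.5563, 0.2714, 0.1604]
ee_rot: [-1.572, -0.001, -1.432]
wrist_force: [-0.3, -0.4, -0.5]
width: 0.0461
t 2.2 tcp [0.5563 0.2714 0.1604] rot [-1.572e+00 -1.000e-03 -1.432e+00] w 0.0461 F [-0.3 -0.4 -0.5] j6 1.8
delta [-3.1 60.4  1.2] rotvec [0.001 0.001 0.001]
scene [[438.92179061 243.52724942]]
top [[204.33560348 258.03416586]]
```

View pics/scene1.png

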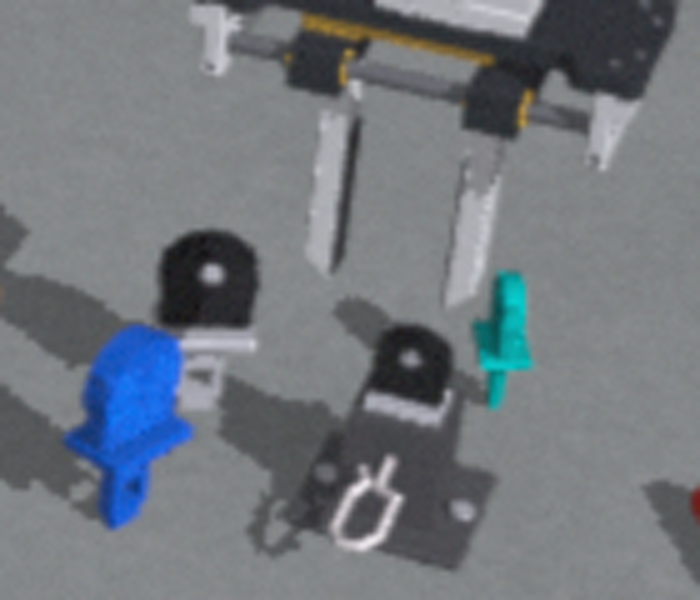

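View pics/top1.png

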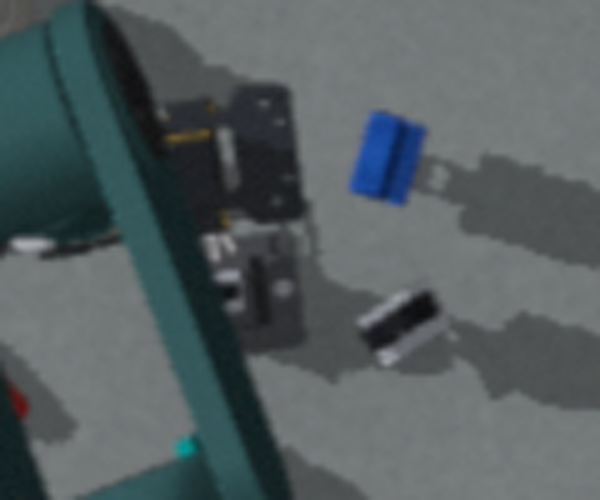

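```bash
python3 -m handwheel '[{"delta_pos":[-3,25,1],"yaw":0},{"delta_pos":[-3,60,1],"yaw":0},{"delta_pos":[-3,90,1],"yaw":0},{"delta_pos":[-3,100,1],"yaw":0},{"delta_pos":[-3,100,1],"yaw":0}]'
python3 - <<'E'
from h import *
from bench import robot
to(.557,.2745,.031,-1.433)
s=robot.snapshot("scene"); pickle.dump(s,open("scene2.pkl","wb"))
c=s["image"][:,:,::-1][190:310,360:500]
cv2.imwrite("pics/scene2.png",cv2.resize(c,None,fx=5,fy=5,interpolation=cv2.INTER_CUBIC))
E
```

```text
time: 2.8
tool_pos: [0.5561, 0.2739, 0.0593]
ee_rot: [-1.574, -0.001, -1.433]
wrist_force: [0.6, 0.7, -0.7]
width: 0.0463
t 2.8 tcp [0.5561 0.2739 0.0593] rot [-1.574e+00 -1.000e-03 -1.433e+00] w 0.0463 F [ 0.6  0.7 -0.7] j6 1.8
delta [-0.4 28.3  1.1] rotvec [ 0.003 -0.     0.001]
```

View pics/scene2.png

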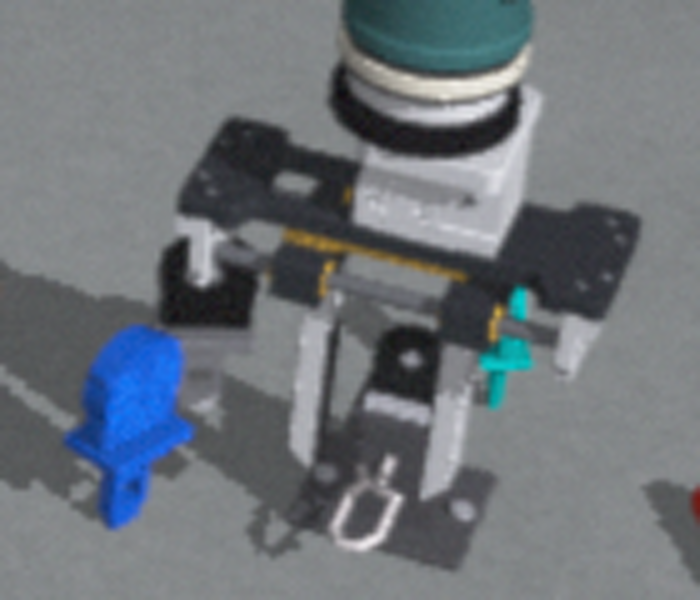

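```bash
python3 -m handwheel '[{"delta_pos":[-0.5,14,1],"yaw":0},{"delta_pos":[-0.5,28,1],"yaw":0},{"delta_pos":[-0.5,28,1],"yaw":0}]'
python3 -m handwheel '[{"delta_pos":[0,0,0],"yaw":0},{"delta_pos":[0,0,0],"yaw":0},{"delta_pos":[0,0,0],"yaw":0},{"delta_pos":[0,0,0],"yaw":0}]' 255
python3 - <<'E'
from h import *
from bench import robot
to(.557,.2745,.031,-1.433)
s=robot.snapshot("scene"); pickle.dump(s,open("scene3.pkl","wb"))
c=s["image"][:,:,::-1][190:310,360:500]
cv2.imwrite("pics/scene3.png",cv2.resize(c,None,fx=5,fy=5,interpolation=cv2.INTER_CUBIC))
E
```

```text
time: 3.15
tool_pos: [0.5566, 0.2755, 0.0301]
ee_rot: [-1.575, -0.001, -1.432]
wrist_force: [-0.8, -0.4, 0.0]
width: 0.0464
time: 3.55
tool_pos: [0.5585, 0.2763, 0.0331]
ee_rot: [-1.57, 0.0, -1.432]
wrist_force: [-0.3, -0.1, 0.0]
width: 0.0235
t 3.55 tcp [0.5585 0.2763 0.0331] rot [-1.57   0.    -1.432] w 0.0235 F [-0.3 -0.1  0. ] j6 1.8
delta [ 1.6  2.1 -1.7] rotvec [-0.001  0.001 -0.   ]
```

View pics/scene3.png

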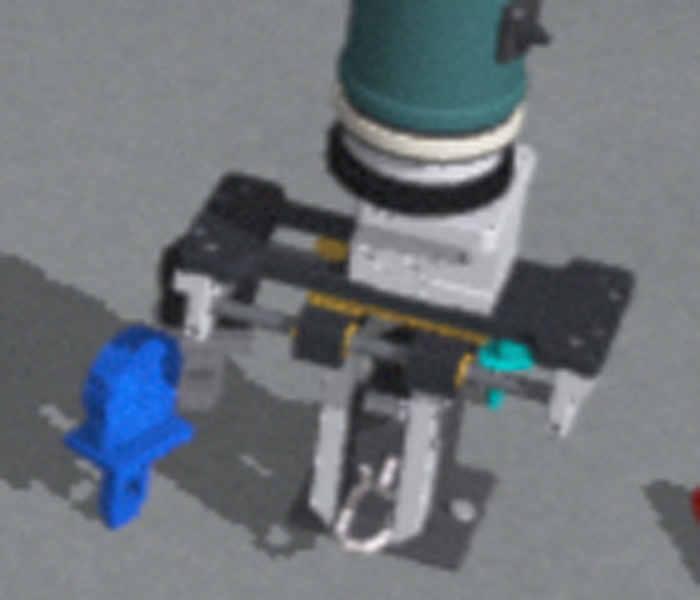

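```bash
python3 -m handwheel '[{"delta_pos":[0,0,3],"yaw":0},{"delta_pos":[0,0,9],"yaw":0},{"delta_pos":[0,0,17],"yaw":0},{"delta_pos":[0,0,25],"yaw":0},{"delta_pos":[0,0,33],"yaw":0},{"delta_pos":[0,0,41],"yaw":0},{"delta_pos":[0,0,49],"yaw":0},{"delta_pos":[0,0,57],"yaw":0},{"delta_pos":[0,0,65],"yaw":0},{"delta_pos":[0,0,73],"yaw":0},{"delta_pos":[0,0,76],"yaw":0},{"delta_pos":[0,0,76],"yaw":0}]'
python3 - <<'E'
from h import *
from bench import robot
to(.632,.275,.003,-1.433)
s=robot.snapshot("scene"); pickle.dump(s,open("scene4.pkl","wb"))
c=s["image"][:,:,::-1][190:310,360:500]
cv2.imwrite("pics/scene4.png",cv2.resize(c,None,fx=5,fy=5,interpolation=cv2.INTER_CUBIC))
E
```

```text
time: 4.8
tool_pos: [0.6337, 0.2866, 0.0323]
ee_rot: [-1.571, -0.0, -1.432]
wrist_force: [0.0, -0.5, -1.1]
width: 0.0235
t 4.8 tcp [0.6337 0.2866 0.0323] rot [-1.571 -0.    -1.432] w 0.0235 F [ 0.  -0.5 -1.1] j6 1.78
delta [11.2 29.3 -3.3] rotvec [0.    0.001 0.   ]
```

View pics/scene4.png

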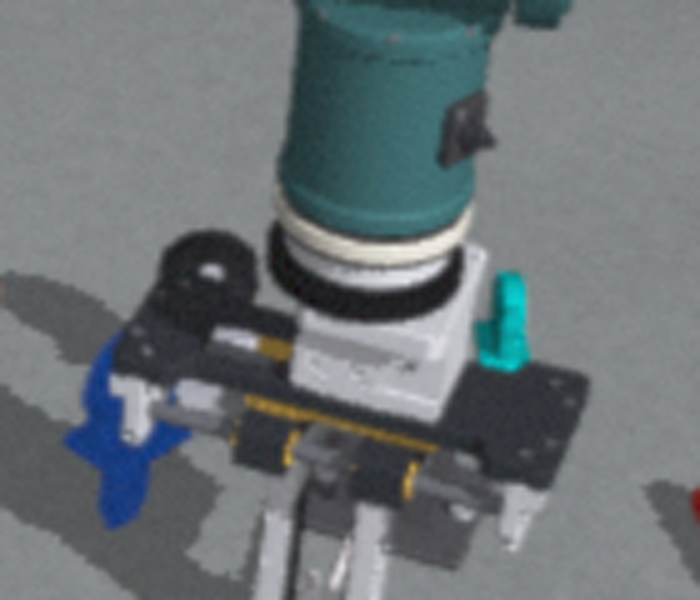

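```bash
python3 -m handwheel '[{"delta_pos":[3,0,2],"yaw":0},{"delta_pos":[8,4,4],"yaw":0},{"delta_pos":[8,12,5],"yaw":0},{"delta_pos":[8,20,5],"yaw":0},{"delta_pos":[8,26,5],"yaw":0},{"delta_pos":[8,28,5],"yaw":0},{"delta_pos":[8,28,5],"yaw":0}]'
python3 - <<'E'
from h import *
from bench import robot
to(.632,.275,.003,-1.433)
s=robot.snapshot("scene")
c=s["image"][:,:,::-1][200:340,360:500]
cv2.imwrite("pics/scene5.png",cv2.resize(c,None,fx=4,fy=4,interpolation=cv2.INTER_CUBIC))
E
```

```text
time: 5.55
tool_pos: [0.6389, 0.2793, 0.0036]
ee_rot: [-1.572, -0.0, -1.432]
wrist_force: [-0.8, -0.0, -0.3]
width: 0.0236
t 5.55 tcp [0.6389 0.2793 0.0036] rot [-1.572 -0.    -1.432] w 0.0236 F [-0.8 -0.  -0.3] j6 1.76
delta [ 3.3  0.7 -7.4] rotvec [0.001 0.001 0.   ]
```

View pics/scene5.png

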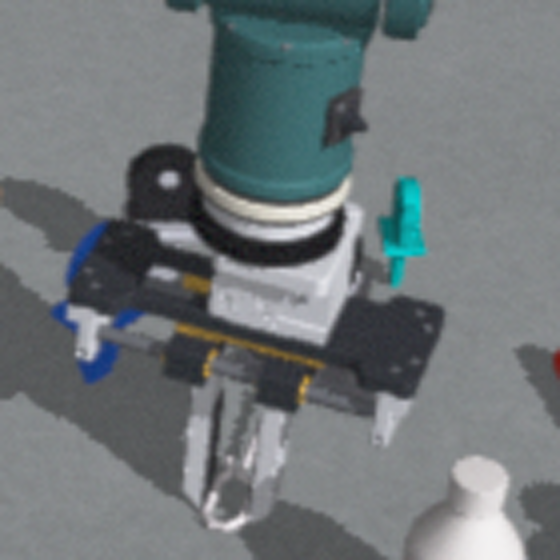

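Clip is held at the fingertips near the bench (loop at crop (230,500)). Release, opening just a bit, then rise.

```bash
python3 -m handwheel '[{"delta_pos":[0,0,0],"yaw":0},{"delta_pos":[0,0,0],"yaw":0},{"delta_pos":[0,0,0],"yaw":0}]' 130
python3 -m handwheel '[{"delta_pos":[0,-20,0],"yaw":0},{"delta_pos":[0,-50,0],"yaw":0},{"delta_pos":[0,-90,0],"yaw":0},{"delta_pos":[0,-120,0],"yaw":0},{"delta_pos":[0,-140,0],"yaw":0},{"delta_pos":[0,-140,0],"yaw":0}]'
python3 - <<'E'
from h import *
from bench import robot
to(.5035,.2665,.15,.138)
for n in("scene","top"):
    s=robot.snapshot(n); pickle.dump(s,open(f"{n}6.pkl","wb"))
    i=s["image"][:,:,::-1]
    c=i[200:340,360:500] if n=="scene" else i[220:320,170:290]
    cv2.imwrite(f"pics/{n}6.png",cv2.resize(c,None,fx=4,fy=4,interpolation=cv2.INTER_CUBIC))
E
```

```text
time: 5.9
tool_pos: [0.6397, 0.2795, 0.005]
ee_rot: [-1.57, 0.0, -1.432]
wrist_force: [-0.3, 0.2, -0.3]
width: 0.0436
time: 6.5
tool_pos: [0.6416, 0.2801, 0.1499]
ee_rot: [-1.562, 0.002, -1.432]
wrist_force: [0.1, 0.4, 1.2]
width: 0.0463
t 6.5 tcp [0.6416 0.2801 0.1499] rot [-1.562  0.002 -1.432] w 0.0463 F [0.1 0.4 1.2] j6 1.76
delta [  -5.6   -1.4 -138.6] rotvec [-0.009 -1.57   0.006]
```

View pics/scene6.png

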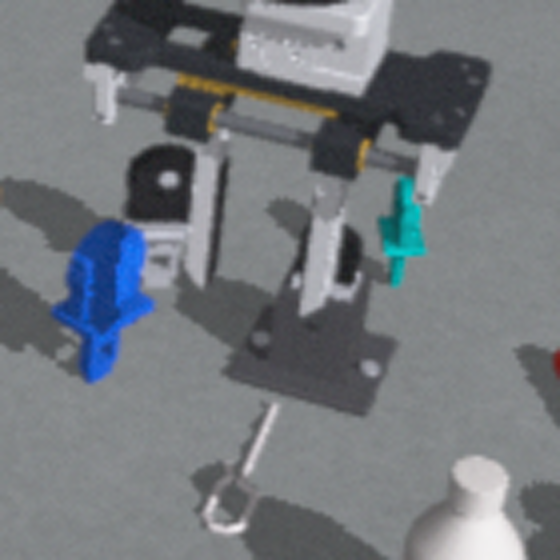

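View pics/top6.png

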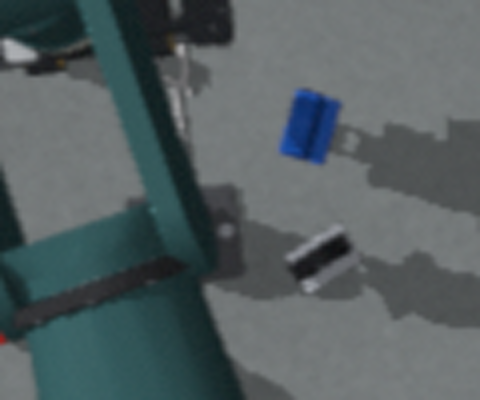

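```bash
python3 -m handwheel '[{"delta_pos":[0,0,-12],"yaw":-0.13},{"delta_pos":[-1,0,-24],"yaw":-0.27},{"delta_pos":[-1,0,-36],"yaw":-0.41},{"delta_pos":[-2,0,-48],"yaw":-0.55},{"delta_pos":[-2,0,-60],"yaw":-0.69},{"delta_pos":[-3,0,-72],"yaw":-0.83},{"delta_pos":[-3,0,-84],"yaw":-0.97},{"delta_pos":[-4,0,-96],"yaw":-1.11},{"delta_pos":[-4,0,-108],"yaw":-1.25},{"delta_pos":[-5,0,-120],"yaw":-1.39},{"delta_pos":[-6,0,-132],"yaw":-1.52},{"delta_pos":[-6,0,-138],"yaw":-1.57}]'
python3 -m handwheel '[{"delta_pos":[0,0,0],"yaw":0},{"delta_pos":[0,0,0],"yaw":0}]'
python3 - <<'E'
from h import *
from bench import robot
to(.5035,.2665,.067,.138)
for n in("scene","top"):
    s=robot.snapshot(n); pickle.dump(s,open(f"{n}7.pkl","wb"))
    i=s["image"][:,:,::-1]
    c=i[200:340,360:500] if n=="scene" else i[220:320,170:290]
    cv2.imwrite(f"pics/{n}7.png",cv2.resize(c,None,fx=4,fy=4,interpolation=cv2.INTER_CUBIC))
E
```

```text
time: 7.8
tool_pos: [0.4997, 0.2657, 0.1415]
ee_rot: [-1.572, 0.005, 0.142]
wrist_force: [-0.1, -0.1, 0.6]
width: 0.0459
time: 8.0
tool_pos: [0.5012, 0.2659, 0.1427]
ee_rot: [-1.572, 0.003, 0.137]
wrist_force: [0.4, -1.4, 0.5]
width: 0.0462
t 8.0 tcp [0.5012 0.2659 0.1427] rot [-1.572  0.003  0.137] w 0.0462 F [ 0.4 -1.4  0.5] j6 0.25
delta [ 2.6 75.7  0.4] rotvec [ 0.001 -0.001 -0.003]
```

View pics/scene7.png

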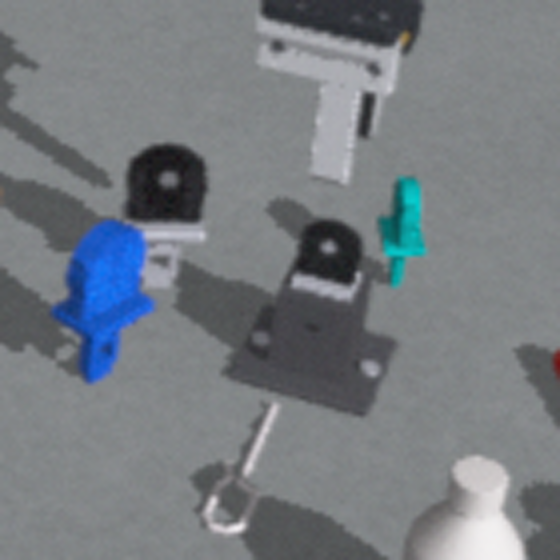

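View pics/top7.png

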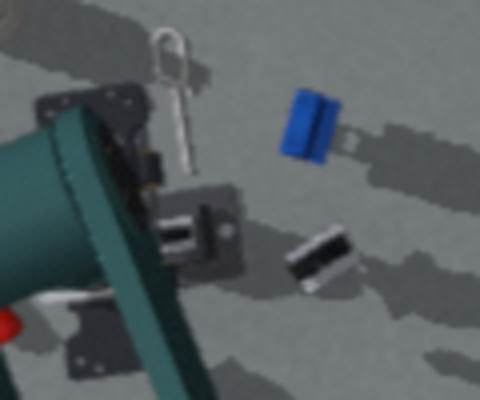

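```bash
python3 -m handwheel '[{"delta_pos":[2,12,0],"yaw":0},{"delta_pos":[2.5,34,0],"yaw":0},{"delta_pos":[2.5,54,0],"yaw":0},{"delta_pos":[2.5,68,0],"yaw":0},{"delta_pos":[2.5,73,0],"yaw":0},{"delta_pos":[2.5,73,0],"yaw":0},{"delta_pos":[2.5,73,0],"yaw":0}]'
python3 - <<'E'
from h import *
from bench import robot
to(.5035,.2665,.067,.138)
s=robot.snapshot("scene")
c=s["image"][:,:,::-1][200:340,360:500]
cv2.imwrite("pics/scene8.png",cv2.resize(c,None,fx=4,fy=4,interpolation=cv2.INTER_CUBIC))
E
```

```text
time: 8.8
tool_pos: [0.505, 0.2668, 0.0722]
ee_rot: [-1.571, -0.001, 0.138]
wrist_force: [-0.5, 0.4, 0.4]
width: 0.0458
t 8.8 tcp [0.505  0.2668 0.0722] rot [-1.571e+00 -1.000e-03  1.380e-01] w 0.0458 F [-0.5  0.4  0.4] j6 0.25
delta [-1.5  5.2 -0.1] rotvec [-0.    -0.     0.001]
```

View pics/scene8.png

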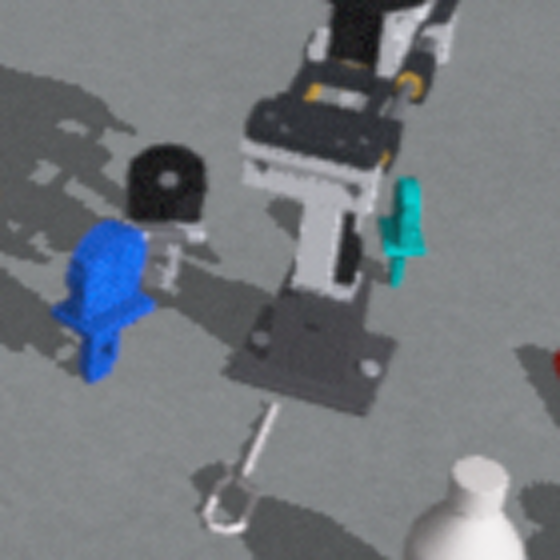

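```bash
python3 -m handwheel '[{"delta_pos":[-0.5,3,0],"yaw":0},{"delta_pos":[-0.5,3,0],"yaw":0}]'
python3 -m handwheel '[{"delta_pos":[0,0,0],"yaw":0},{"delta_pos":[0,0,0],"yaw":0},{"delta_pos":[0,0,0],"yaw":0},{"delta_pos":[0,0,0],"yaw":0},{"delta_pos":[0,0,0],"yaw":0}]' 255
python3 -c "
from h import *
to(.5035,.2665,.067,.138);to(.5035,.2665,.067,.138)
from bench import robot
print(robot.get_obs()['wrist_torque'])"
```

```text
time: 9.05
tool_pos: [0.504, 0.2666, 0.0688]
ee_rot: [-1.571, -0.001, 0.138]
wrist_force: [-0.1, 0.1, -0.3]
width: 0.0464
time: 9.55
tool_pos: [0.5038, 0.2665, 0.0684]
ee_rot: [-1.571, 0.0, 0.138]
wrist_force: [-0.4, 0.5, -0.6]
width: 0.0098
t 9.55 tcp [0.5038 0.2665 0.0684] rot [-1.571  0.     0.138] w 0.0098 F [-0.4  0.5 -0.6] j6 0.25
delta [-0.3  1.4  0.1] rotvec [ 0. -0. -0.]
t 9.55 tcp [0.5038 0.2665 0.0684] rot [-1.571  0.     0.138] w 0.0098 F [-0.4  0.5 -0.6] j6 0.25
delta [-0.3  1.4  0.1] rotvec [ 0. -0. -0.]
[-0.0802419  -0.08928097 -0.01804436]
```

```bash
python3 -m handwheel '[{"delta_pos":[0,-4,0],"yaw":0},{"delta_pos":[0,-12,0],"yaw":0},{"delta_pos":[0,-22,0],"yaw":0},{"delta_pos":[0,-32,0],"yaw":0},{"delta_pos":[0,-42,0],"yaw":0},{"delta_pos":[0,-60,0],"yaw":0},{"delta_pos":[0,-80,0],"yaw":0},{"delta_pos":[0,-105,0],"yaw":0},{"delta_pos":[0,-130,0],"yaw":0},{"delta_pos":[0,-142,0],"yaw":0},{"delta_pos":[0,-142,0],"yaw":0}]'
python3 - <<'E'
from h import *
from bench import robot
to(.5405,-.2020,.21,-.012)
s=robot.snapshot("scene")
c=s["image"][:,:,::-1][130:310,360:500]
cv2.imwrite("pics/scene9.png",cv2.resize(c,None,fx=3.3,fy=3.3,interpolation=cv2.INTER_CUBIC))
E
```

```text
time: 10.65
tool_pos: [0.505, 0.2669, 0.2134]
ee_rot: [-1.57, -0.005, 0.138]
wrist_force: [-1.0, -0.3, -1.0]
width: 0.0099
t 10.65 tcp [0.505  0.2669 0.2134] rot [-1.57  -0.005  0.138] w 0.0099 F [-1.  -0.3 -1. ] j6 0.25
delta [ -29.3    2.7 -469.4] rotvec [-0.002  0.15   0.005]
```

View pics/scene9.png

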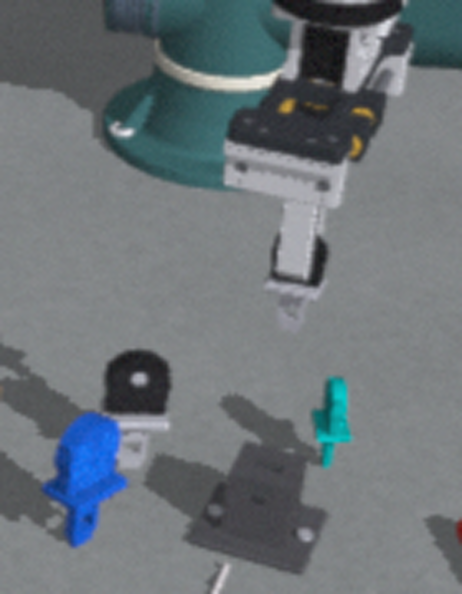

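```bash
python3 -m handwheel '[{"delta_pos":[-2,0,-20],"yaw":0},{"delta_pos":[-4,0,-55],"yaw":0.02},{"delta_pos":[-7,0,-95],"yaw":0.04},{"delta_pos":[-10,0,-137],"yaw":0.06},{"delta_pos":[-12,0,-180],"yaw":0.08},{"delta_pos":[-15,0,-223],"yaw":0.1},{"delta_pos":[-17,0,-266],"yaw":0.12},{"delta_pos":[-20,0,-309],"yaw":0.14},{"delta_pos":[-22,0,-352],"yaw":0.15},{"delta_pos":[-25,0,-395],"yaw":0.15},{"delta_pos":[-27,0,-430],"yaw":0.15},{"delta_pos":[-29,0,-457],"yaw":0.15}]'
python3 -m handwheel '[{"delta_pos":[0,0,-12],"yaw":0},{"delta_pos":[0,0,-13],"yaw":0},{"delta_pos":[0,0,-13],"yaw":0}]'
cat > look.py <<'E'
import sys
from h import *
from bench import robot
k=sys.argv[1]
to(*[float(v) for v in sys.argv[2:6]])
for n in("scene","top"):
    s=robot.snapshot(n); pickle.dump(s,open(f"{n}{k}.pkl","wb"))
    i=s["image"][:,:,::-1]
    c=i[130:230,210:330] if n=="scene" else i[205:295,340:440]
    cv2.imwrite(f"pics/{n}{k}.png",cv2.resize(c,None,fx=6,fy=6,interpolation=cv2.INTER_CUBIC))
E
python3 look.py 10 .5405 -.2020 .15 -.012
```

```text
time: 11.9
tool_pos: [0.5369, -0.1922, 0.2079]
ee_rot: [-1.57, 0.004, -0.014]
wrist_force: [0.8, -0.6, -0.3]
width: 0.01
time: 12.2
tool_pos: [0.5375, -0.2021, 0.2096]
ee_rot: [-1.569, 0.001, -0.012]
wrist_force: [0.5, -0.2, -0.7]
width: 0.0098
t 12.2 tcp [ 0.5375 -0.2021  0.2096] rot [-1.569e+00  1.000e-03 -1.200e-02] w 0.0098 F [ 0.5 -0.2 -0.7] j6 -0.45
delta [ 3.1 59.6  0.1] rotvec [-0.001  0.    -0.001]
```

View pics/scene10.png

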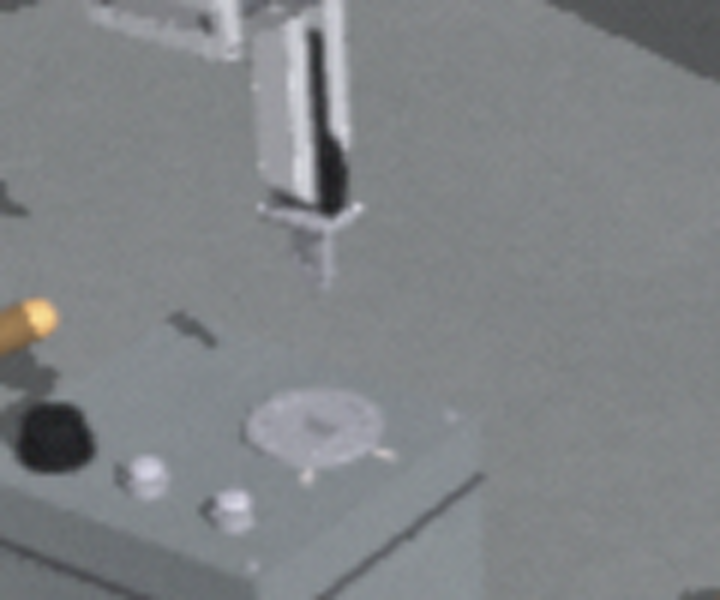

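View pics/top10.png

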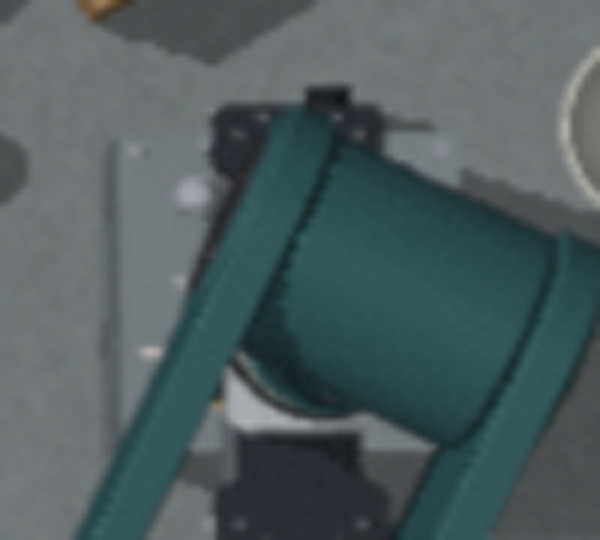

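```bash
python3 -m handwheel '[{"delta_pos":[1,12,0],"yaw":0},{"delta_pos":[3,32,0],"yaw":0},{"delta_pos":[3,48,0],"yaw":0},{"delta_pos":[3,54,0],"yaw":0},{"delta_pos":[3,54,0],"yaw":0},{"delta_pos":[3,54,0],"yaw":0},{"delta_pos":[3,54,0],"yaw":0}]'
sed -i 's/fx=6,fy=6/fx=8,fy=8/; s/i\[130:230,210:330\]/i[150:220,225:320]/' look.py
python3 look.py 11 .5405 -.2020 .15 -.012
```

```text
time: 13.0
tool_pos: [0.5415, -0.2033, 0.1577]
ee_rot: [-1.572, -0.002, -0.012]
wrist_force: [-0.0, -0.2, -1.5]
width: 0.0099
t 13.0 tcp [ 0.5415 -0.2033  0.1577] rot [-1.572 -0.002 -0.012] w 0.0099 F [-0.  -0.2 -1.5] j6 -0.45
delta [-1.   7.7  1.3] rotvec [0.001 0.    0.002]
```

View pics/scene11.png

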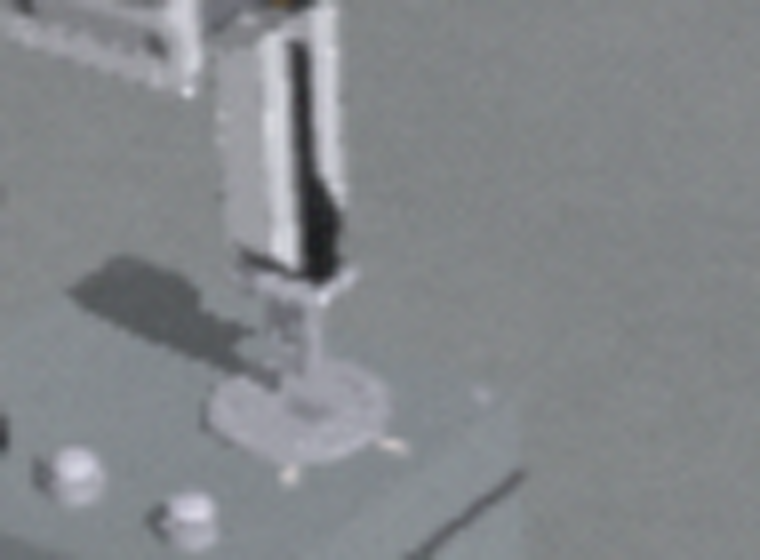

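```bash
python3 - <<'E'
from h import *
np.set_printoptions(precision=4,suppress=True)
S=pickle.load(open("scene11.pkl","rb"));S0=pickle.load(open("scene0.pkl","rb"));T=pickle.load(open("top0.pkl","rb"))
p=np.array([.5415,-.2033,.1577-.0104]);R=Ro.from_euler("z",-.012)
cr=lambda q:(q+.5)*8-.5-8*np.array([225,150])
for nm,l in(("flange bot",[(12,17,0),(12,-17,0),(-12,17,0)]),("flange top",[(12,17,5),(12,-17,5),(-12,17,5)]),("tip",[(2,6,-32),(2,-6,-32),(-2,6,-32)]),("slot",)if 0 else("step",[(3,8,-26),(3,-8,-26),(-3,8,-26)])):
    print(nm,cr(proj(S,[p+R.apply(np.array(v)/1000) for v in l])))
print("slot at top-est",cr(proj(S,[[.5405,-.2018,.102]])), "ring pts",cr(proj(S,[[.5405+.0285*np.cos(a),-.2018+.0285*np.sin(a),.102] for a in np.arange(0,6.28,1.571)])))
g=cv2.cvtColor(S["image"],cv2.COLOR_RGB2GRAY)
cv2.imwrite("pics/z.png",cv2.resize(cv2.convertScaleAbs(g[180:212,245:290],alpha=1.8,beta=-110),None,fx=16,fy=16,interpolation=cv2.INTER_CUBIC))
E
```

```text
flange bot [[316.5611 300.3757]
 [228.7919 268.8111]
 [364.7594 267.1369]]
flange top [[315.7283 286.0912]
 [227.7974 254.613 ]
 [364.029  252.9408]]
tip [[313.5495 365.9623]
 [282.9957 354.7348]
 [321.4982 360.3689]]
step [[315.6922 352.5814]
 [274.8565 337.6436]
 [327.639  344.2061]]
slot at top-est [[310.2352 394.1086]] ring pts [[254.0631 434.9046]
 [383.7665 420.6338]
 [364.9845 354.314 ]
 [237.8977 368.0383]]
```

View pics/z.png

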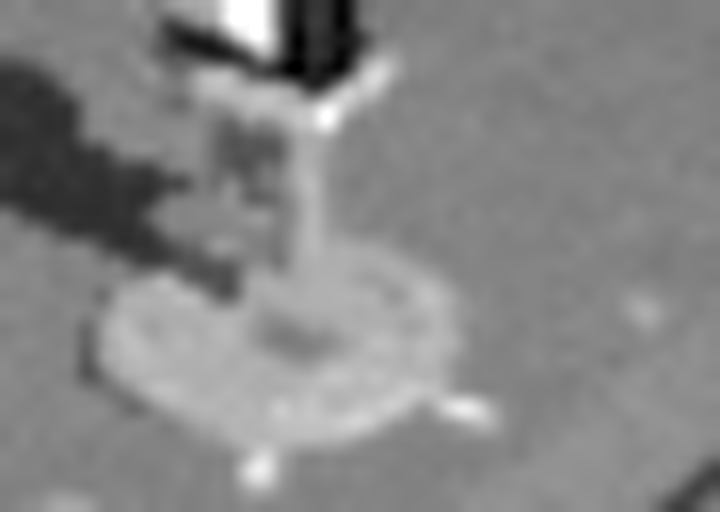

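```bash
python3 -m handwheel '[{"delta_pos":[0,0,0],"yaw":0},{"delta_pos":[0,0,0],"yaw":0},{"delta_pos":[0,0,0],"yaw":0}]'
sed -i 's/i\[205:295,340:440\]/i[215:285,340:435]/' look.py
python3 look.py 12 .5405 -.2020 .15 -.012;  python3 - <<'E'
from h import *
S=pickle.load(open("scene12.pkl","rb"))
g=cv2.cvtColor(S["image"],cv2.COLOR_RGB2GRAY)
cv2.imwrite("pics/z2.png",cv2.resize(cv2.convertScaleAbs(g[170:212,240:290],alpha=1.8,beta=-110),None,fx=14,fy=14,interpolation=cv2.INTER_CUBIC))
E
```

```text
time: 13.4
tool_pos: [0.5409, -0.2033, 0.1566]
ee_rot: [-1.571, -0.0, -0.012]
wrist_force: [-0.1, 0.4, -1.1]
width: 0.0099
t 13.4 tcp [ 0.5409 -0.2033  0.1566] rot [-1.571 -0.    -0.012] w 0.0099 F [-0.1  0.4 -1.1] j6 -0.45
delta [-0.4  6.6  1.3] rotvec [ 0. -0.  0.]
```

View pics/z2.png

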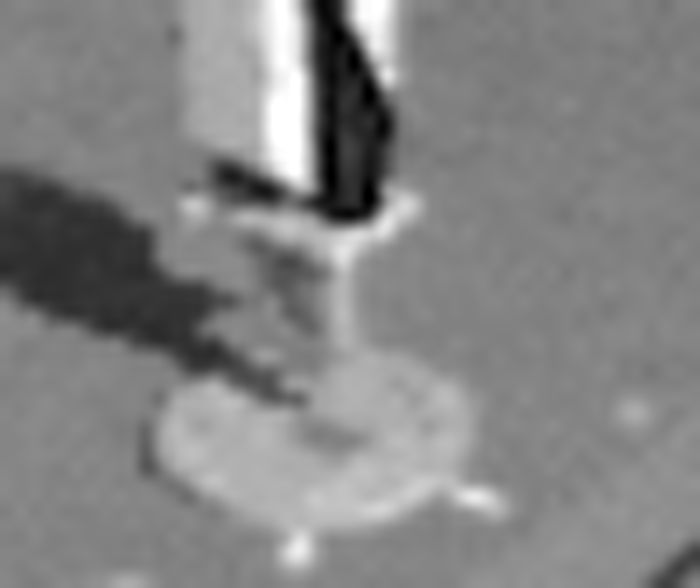

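View pics/top12.png

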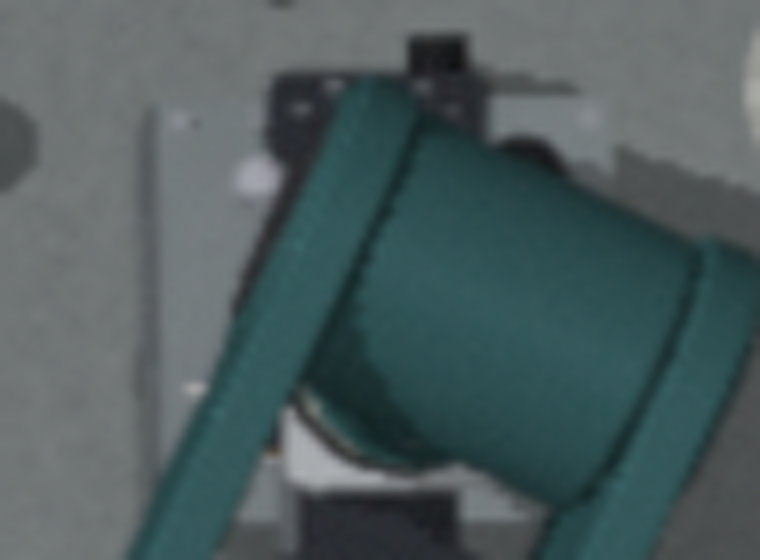

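```bash
python3 -m handwheel '[{"delta_pos":[0.3,2,1.5],"yaw":0},{"delta_pos":[0.3,6,2],"yaw":0},{"delta_pos":[0.3,10,2],"yaw":0},{"delta_pos":[0.3,13,2],"yaw":0},{"delta_pos":[0.3,15,2],"yaw":0},{"delta_pos":[0.3,16,2],"yaw":0},{"delta_pos":[0.3,16,2],"yaw":0}]'
python3 look.py 13 .5405 -.2020 .15 -.012;  python3 - <<'E'
from h import *
S=pickle.load(open("scene13.pkl","rb"))
g=cv2.cvtColor(S["image"],cv2.COLOR_RGB2GRAY)
cv2.imwrite("pics/z3.png",cv2.resize(cv2.convertScaleAbs(g[170:212,240:290],alpha=1.8,beta=-110),None,fx=14,fy=14,interpolation=cv2.INTER_CUBIC))
E
```

```text
time: 14.2
tool_pos: [0.5411, -0.2012, 0.1403]
ee_rot: [-1.571, 0.0, -0.012]
wrist_force: [-0.0, -0.4, 0.1]
width: 0.0102
t 14.2 tcp [ 0.5411 -0.2012  0.1403] rot [-1.571  0.    -0.012] w 0.0102 F [-0.  -0.4  0.1] j6 -0.44
delta [-0.6 -9.7 -0.8] rotvec [-0. -0. -0.]
```

View pics/z3.png

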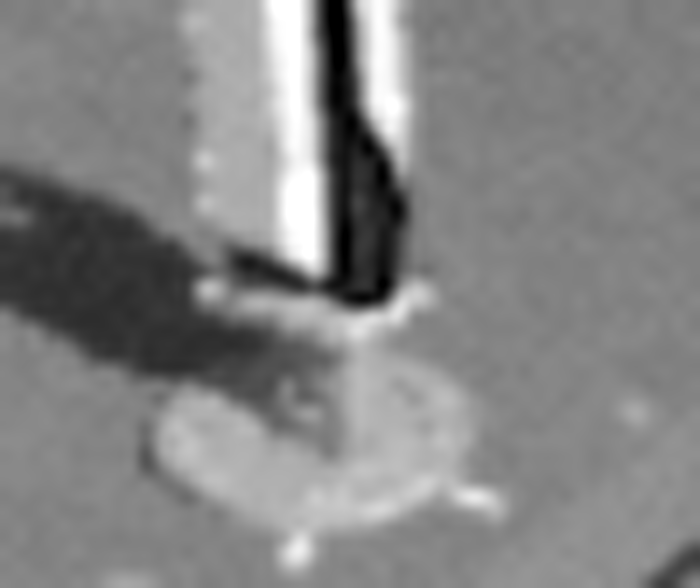

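```bash
python3 -m handwheel '[{"delta_pos":[0,1,0],"yaw":0},{"delta_pos":[0,2.5,0],"yaw":0},{"delta_pos":[0,4,0],"yaw":0},{"delta_pos":[0,5,0],"yaw":0},{"delta_pos":[0,5,0],"yaw":0}]'
```

```text
time: 14.8
tool_pos: [0.5412, -0.2018, 0.1354]
ee_rot: [-1.572, -0.0, -0.012]
wrist_force: [1.1, -1.7, 0.7]
width: 0.0099
```

```bash
python3 -m handwheel '[{"delta_pos":[0.2,2,-0.5],"yaw":0},{"delta_pos":[0.2,4,-0.5],"yaw":0},{"delta_pos":[0.2,5,-0.5],"yaw":0},{"delta_pos":[0.2,5,-0.5],"yaw":0}]'
```

```text
time: 15.2
tool_pos: [0.5412, -0.2018, 0.13]
ee_rot: [-1.571, 0.001, -0.012]
wrist_force: [0.8, -1.4, -1.8]
width: 0.0101
```

```bash
python3 -m handwheel '[{"delta_pos":[0,2,-0.3],"yaw":0},{"delta_pos":[0,4.5,-0.3],"yaw":0},{"delta_pos":[0,7,-0.3],"yaw":0},{"delta_pos":[0,9,-0.3],"yaw":0},{"delta_pos":[0,9,-0.3],"yaw":0}]'
python3 -m handwheel '[{"delta_pos":[0,2,0],"yaw":0},{"delta_pos":[0,4,0],"yaw":0},{"delta_pos":[0,5.5,0],"yaw":0},{"delta_pos":[0,6,0],"yaw":0},{"delta_pos":[0,6,0],"yaw":0}]'
```

```text
time: 15.7
tool_pos: [0.5412, -0.2019, 0.1209]
ee_rot: [-1.571, 0.001, -0.012]
wrist_force: [-0.1, -1.8, -1.3]
width: 0.0095
time: 16.2
tool_pos: [0.5413, -0.202, 0.1153]
ee_rot: [-1.571, 0.0, -0.012]
wrist_force: [0.8, -0.7, -1.7]
width: 0.0096
```

```bash
python3 -m handwheel '[{"delta_pos":[0,1,0],"yaw":0},{"delta_pos":[0,2,0],"yaw":0},{"delta_pos":[0,3,0],"yaw":0},{"delta_pos":[0,3.5,0],"yaw":0},{"delta_pos":[0,3.5,0],"yaw":0},{"delta_pos":[0,3.5,0],"yaw":0}]'
python3 look.py 14 .5405 -.2020 .1124 -.012;  python3 - <<'E'
from h import *
S=pickle.load(open("scene14.pkl","rb"))
g=cv2.cvtColor(S["image"],cv2.COLOR_RGB2GRAY)
cv2.imwrite("pics/z4.png",cv2.resize(cv2.convertScaleAbs(g[170:212,240:290],alpha=1.8,beta=-110),None,fx=14,fy=14,interpolation=cv2.INTER_CUBIC))
E
```

```text
time: 16.8
tool_pos: [0.5414, -0.202, 0.1124]
ee_rot: [-1.571, -0.0, -0.012]
wrist_force: [-0.9, -0.6, 2.3]
width: 0.0097
t 16.8 tcp [ 0.5414 -0.202   0.1124] rot [-1.571 -0.    -0.012] w 0.0097 F [-0.9 -0.6  2.3] j6 -0.44
delta [-0.9  0.  -0. ] rotvec [0. 0. 0.]
```

View pics/z4.png

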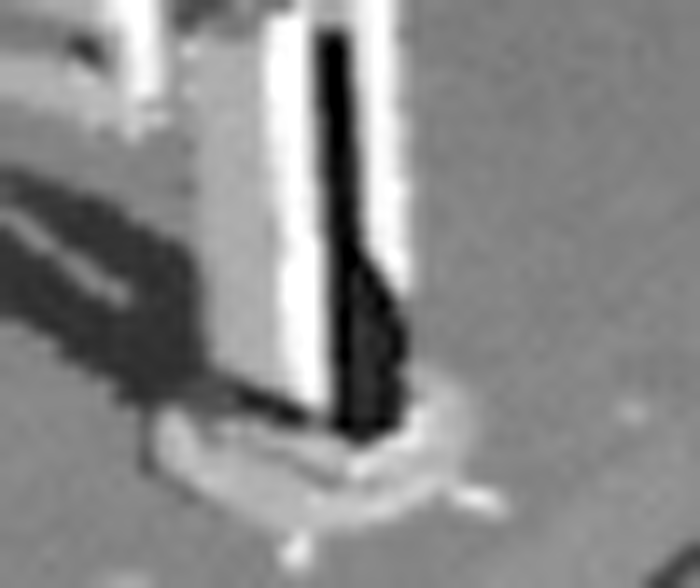

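```bash
python3 -m handwheel '[{"delta_pos":[0,0.5,0],"yaw":0},{"delta_pos":[0,1,0],"yaw":0},{"delta_pos":[0,1,0],"yaw":0}]'
```

```text
time: 17.2
tool_pos: [0.5414, -0.202, 0.1124]
ee_rot: [-1.571, -0.001, -0.012]
wrist_force: [-2.1, 0.8, 6.8]
width: 0.0099
```

```bash
python3 -m handwheel '[{"delta_pos":[0,-0.7,0],"yaw":0.05},{"delta_pos":[0,-0.7,0],"yaw":0.12},{"delta_pos":[0,-0.7,0],"yaw":0.2},{"delta_pos":[0,-0.7,0],"yaw":0.28},{"delta_pos":[0,-0.7,0],"yaw":0.36},{"delta_pos":[0,-0.7,0],"yaw":0.44},{"delta_pos":[0,-0.7,0],"yaw":0.52},{"delta_pos":[0,-0.7,0],"yaw":0.6},{"delta_pos":[0,-0.7,0],"yaw":0.6}]'
python3 -c "
from bench import robot
o=robot.get_obs();print(o['wrist_torque'],o['wrist_force'])"
```

```text
time: 18.1
tool_pos: [0.5411, -0.2023, 0.1124]
ee_rot: [-1.571, -0.0, -0.613]
wrist_force: [-1.8, -0.6, 4.9]
width: 0.0099
[-0.18007364  0.47604298  0.01347269] [-1.78444782 -0.62608324  4.90758599]
```

```bash
python3 -m handwheel '[{"delta_pos":[0,0,0],"yaw":0.08},{"delta_pos":[0,0,0],"yaw":0.16},{"delta_pos":[0,0,0],"yaw":0.24},{"delta_pos":[0,0,0],"yaw":0.32},{"delta_pos":[0,0,0],"yaw":0.4},{"delta_pos":[0,0,0],"yaw":0.48},{"delta_pos":[0,0,0],"yaw":0.55},{"delta_pos":[0,0,0],"yaw":0.6},{"delta_pos":[0,0,0],"yaw":0.6}]'
python3 -c "
from bench import robot
o=robot.get_obs();print(o['wrist_torque'],o['wrist_force'])"
python3 -m handwheel '[{"delta_pos":[0,0,0],"yaw":0.03},{"delta_pos":[0,0,0],"yaw":0.05},{"delta_pos":[0,0,0],"yaw":0.05}]'
python3 -c "
from bench import robot
o=robot.get_obs();print(o['wrist_torque'],o['joint_torque'])"
```

```text
time: 19.0
tool_pos: [0.5411, -0.2022, 0.1124]
ee_rot: [-1.571, -0.001, -1.212]
wrist_force: [-2.5, -0.3, 5.4]
width: 0.0095
[-0.06118209  0.52632477 -0.02837882] [-2.47130663 -0.26371554  5.37760922]
time: 19.3
tool_pos: [0.5411, -0.2022, 0.1124]
ee_rot: [-1.571, -0.001, -1.261]
wrist_force: [-2.2, 0.1, 5.4]
width: 0.0095
[-0.15048269  0.52335431  0.21945599] [  0.52672008 -34.27667141 -27.81953394   0.63792709  -0.81962625
   0.30760959]
```

```bash
python3 -m handwheel '[{"delta_pos":[0,0,0],"yaw":0.02},{"delta_pos":[0,0,0],"yaw":0.04},{"delta_pos":[0,0,0],"yaw":0.04}]'
python3 -c "
from bench import robot
o=robot.get_obs();print(o['wrist_torque'],o['joint_torque'])"
```

```text
time: 19.6
tool_pos: [0.541, -0.2022, 0.1124]
ee_rot: [-1.571, -0.001, -1.3]
wrist_force: [-1.9, -1.2, 6.2]
width: 0.0097
[-0.13071599  0.5411829   0.39678952] [  0.41690363 -34.26367164 -27.83464193   0.67734204  -0.82764639
   0.49207572]
```

```bash
python3 -m handwheel '[{"delta_pos":[0,0,0],"yaw":-0.02},{"delta_pos":[0,0,0],"yaw":-0.04},{"delta_pos":[0,0,0],"yaw":-0.04}]'
python3 -m handwheel '[{"delta_pos":[0,0,0],"yaw":0},{"delta_pos":[0,0,0],"yaw":0},{"delta_pos":[0,0,0],"yaw":0},{"delta_pos":[0,0,0],"yaw":0}]' 130
python3 -m handwheel '[{"delta_pos":[0,-10,0],"yaw":0},{"delta_pos":[0,-30,0],"yaw":0},{"delta_pos":[0,-60,0],"yaw":0},{"delta_pos":[0,-90,0],"yaw":0},{"delta_pos":[0,-110,0],"yaw":0},{"delta_pos":[0,-110,0],"yaw":0}]'
python3 -m handwheel '[{"delta_pos":[-10,0,-20],"yaw":0},{"delta_pos":[-20,0,-60],"yaw":0},{"delta_pos":[-20,0,-100],"yaw":0},{"delta_pos":[-20,0,-140],"yaw":0},{"delta_pos":[-20,0,-180],"yaw":0},{"delta_pos":[-20,0,-200],"yaw":0},{"delta_pos":[-20,0,-200],"yaw":0}]'
python3 - <<'E'
from h import *
from bench import robot
for n in("scene","top"):
    s=robot.snapshot(n); pickle.dump(s,open(f"{n}F.pkl","wb"))
    i=s["image"][:,:,::-1]; cv2.imwrite(f"pics/{n}F.png",i)
    c=i[165:215,230:300] if n=="scene" else i[215:290,350:430]
    cv2.imwrite(f"pics/{n}Fz.png",cv2.resize(c,None,fx=8,fy=8,interpolation=cv2.INTER_CUBIC))
E
```

```text
time: 19.9
tool_pos: [0.5411, -0.2023, 0.1124]
ee_rot: [-1.571, -0.001, -1.26]
wrist_force: [-2.9, -1.2, 5.9]
width: 0.0101
time: 20.3
tool_pos: [0.5412, -0.2018, 0.111]
ee_rot: [-1.571, 0.001, -1.262]
wrist_force: [1.1, 0.5, -1.6]
width: 0.0381
time: 20.9
tool_pos: [0.5432, -0.2028, 0.2267]
ee_rot: [-1.564, -0.006, -1.262]
wrist_force: [0.5, 0.5, 1.2]
width: 0.0463
time: 21.6
tool_pos: [0.3427, -0.244, 0.2209]
ee_rot: [-1.572, 0.0, -1.265]
wrist_force: [-0.6, 0.5, -0.0]
width: 0.0462
```

View pics/sceneFz.png

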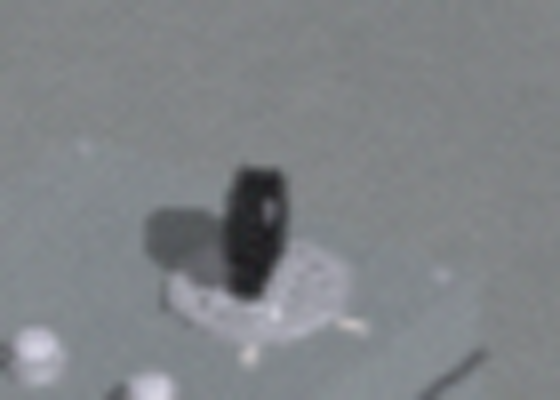

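View pics/topFz.png

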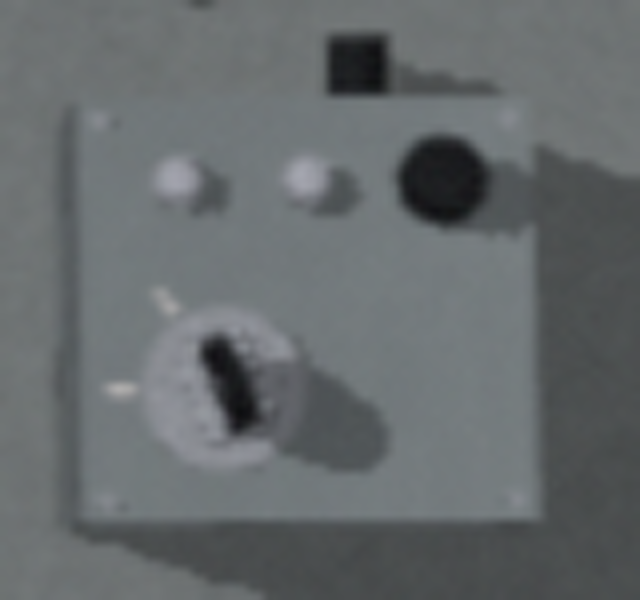

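View pics/topF.png

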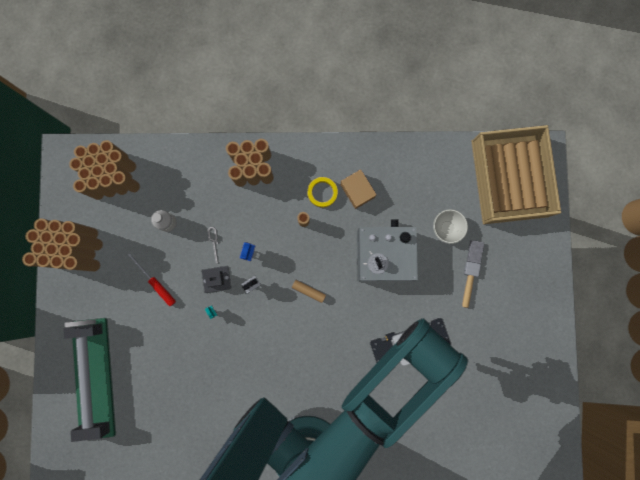

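View pics/sceneF.png

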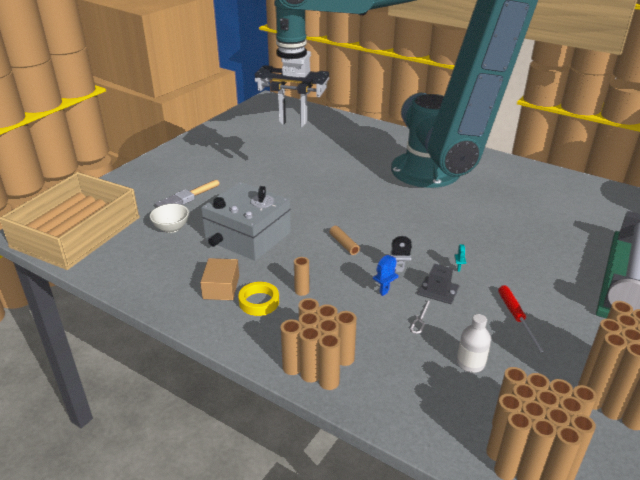

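```bash
python3 -c "
from bench import robot
robot.close_job()"
```

```text
the job is handed in; nothing more can be done
```

I pulled the clip straight out and laid it on the bench. Then I put the key fully home in the switch, turned it clockwise to its stop and left it there. The job was handed in at about 21.7 s of the 58 s allowed.

**Clip:** The last pictures show it lying on the bench beside the bracket.

**Key fully home:** When pressed 1 mm further, the tool did not move and the force rose from about 2 N to 7 N. The key stood upright in the last pictures.

**Turned to the stop:** I turned the hand about 1.29 rad. The turning torque rose from about 0 to 0.4 N m at the end. In the last top view the bow stands about 1.18 rad clockwise of off, which fits the rotor at about 1.0 plus the play in the slot. I had no direct reading of the rotor's angle.

**Other things on the bench:** They looked unmoved when I compared the first and last pictures by eye; I did not measure them.

**What disagreed:** The oblique "scene" camera read about 7–12 mm off in x against the top view. The gripper, whose position is known, appeared shifted in that view too, so I took positions from the top view. At the switch, the scene view placed the slot about 1.6 mm (x) and 2.8 mm (y) away from the top-view estimate. I used a point between the two, and the key went in with no noticeable force.

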